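# Serve the round tea biscuit with the lifter

## Task

Serve the large round biscuit for the tea tasting: slide the steel lifter's blade under it on the baking sheet, whose turned-up edge will stop it from sliding away, lift it on the blade and let it slide off gently onto the middle of the glass plate, lying flat. It is brittle, so do not touch it with the gripper, drop it or press hard on it. Then lay the lifter back flat on its wooden board, blade in the middle of the board, let go, and leave the square biscuit and the tea things where they are.

Things in the scene. Friction and masses are not known exactly. Their poses are not given: they have to be found in the camera images.
- biscuit: large round baked-brown biscuit with pricked dots, 99 mm across, 14 mm thick, loose, about 80 g. Origin at the centre of its underside, z up. Its lower edge is rounded up: the flat underside is only 86 mm across, the edge 3.5 mm up at 94 mm across and 7 mm up at 99 mm, so a thin blade lying on the sheet gets under it. It slides on the sheet when pushed.
- square_biscuit: square biscuit 70 x 70 x 13 mm of the same baked brown, loose, the round one's neighbour on the sheet; origin at the centre of its underside. A bystander.
- sheet: flat aluminium baking sheet, fixed, 270 mm (its x) by 220 mm (its y), 3 mm thick; origin under its centre on the table. One edge is turned up, the long one at its +y side: inner face 105 mm from the origin, 16 mm high; the other edges are flat. The round and the square biscuit lie about 66 mm either side of the middle along x (either way round), their edges 5 to 25 mm short of the turned-up edge.
- lifter: the lifter, a broad steel spatula of 200 g: flat polished blade 100 mm long (its x), 84 mm wide (its y), 2 mm thick, on which the round biscuit starts to slide at some 13 to 20 degrees; a cranked neck at its rear edge rises to a black handle, level, behind and above. Origin under the blade's centre; x points from handle to front edge, z up. It stands by itself on its blade, handle in the air.
- lifter_grip (a point): point in the middle of the handle's cross-section near its front end, 95 mm behind the lifter's origin (along -x) and 45 mm above it; same axes as the lifter. The handle is 24 mm wide, 18 mm high and runs from 70 to 190 mm behind the origin; there is nothing under it. Grasp it across its width from above.
- lifter_tip (a point): middle of the blade's front edge, underside: 50 mm in front of the lifter's origin; same axes.
- board: wooden board of the lifter, fixed, 130 x 130 mm, 12 mm thick, cork let into its top; origin under its centre on the table, top 12 mm above. The lifter starts on it, blade about the middle.
- plate: round glass serving plate, loose, 0.5 kg, lobed edge, 184 mm across; origin at the centre of its underside. Flat floor 6 mm above the table and about 140 mm across, then a rim that slopes up to 12 mm at the edge.
- plate_floor (a point): centre of the plate's floor, 6 mm above the plate's origin.
- gaiwan: lidded glass tea bowl on its saucer, 110 mm across, 93 mm high, standing alone on the table, a bystander; origin at its underside.
- cup_far: small glass cup 62 mm across, 46 mm high, the one between the plate and the lidded bowl, a bystander; origin at its underside.
- cup_right: small glass cup 62 mm across, 46 mm high, to the right of the plate, a bystander; origin at its underside.
- pitcher: glass pouring pitcher 76 mm across, 85 mm high, with a small handle, a bystander; origin at its underside.
- tin: steel tea tin 74 mm across, 107 mm high, a bystander; origin at its underside.
Things that resemble listed ones, but are neither listed nor needed, are in the scene too. There is more than one size of the board; the job needs the middle-sized.

How it is judged:
By the outcome, as a careful person would: the job done as asked, in the order asked, and still so for the second after the job is handed in, with the robot touching nothing.
It also fails if it takes over 64 s, if anything falls off the work surface, if the arm or the gripper's body presses on something with over 40 N, if the wrist force passes 120 N, or if a joint passes its speed limit or range.

## Robot

A 7-joint arm with a two-finger parallel gripper is mounted at the origin on the work surface. World frame = base frame: x ahead of the robot, y to its left, z up, the work surface at z = 0. Lengths are in m, angles in rad, forces in N, time in s.
With the tool pointing down it reaches from about 0.375 to 0.925 m from the base axis. Payload 3.1 kg.
Tool frame: the origin (TCP) lies midway between the tips of the shut fingers; the grasp point (between the pads) lies 19 mm behind it; x points along the fingers, y is the direction in which the jaws open and shut, and the axes are right-handed (so a half turn about x gives the same grasp; the last joint's range is limited). The gripper opens to 85 mm and grips with 20 to 120 N. Pads are 22 mm wide; open, the fingers measure 114 mm over their backs; the gripper's body (76 mm by 85 mm) begins 54 mm behind the grasp point. The pads swing forward as they close: fully open they stand 13 mm farther back than shut.
Start: joints at [1.11, 0.383, 0.044, 1.598, -0.018, 1.161, -0.05], TCP at [0.231, -0.608, 0.231] pointing down, gripper open.
Joint ranges: [-2.61, 2.61], [-0.41, 2.15], [-1.48, 1.57], [0, 2.5], [-1.57, 4.71], [0.05, 1.97], [-2.85, 2.85]. Speed limits (rad/s): [2.79, 2.79, 3.14, 3.14, 3.14, 3.14, 3.14].

## Interface

Orientations are given as [roll, pitch, yaw] about the fixed x, y, z axes, in that order (R = Rz(yaw) Ry(pitch) Rx(roll)).
In Python, from bench import r, eoat, grab_frame, order, readout gives the robot as it stands. Calls block until the motion is done:
- r.move_ptp(position, orientation): joint-space move of the TCP to a pose.
- r.move_l(position, vel=0.15, rot=None): straight line of the TCP; rot=None keeps the orientation; vel is the mean speed in m/s.
- r.set_joints(angles): joint-space move.
- eoat.gripper_to(opening, force=None): finger opening in m; force is the grip in N (None keeps the last); returns when the fingers have stopped.
- r.wait(seconds).
- r.solve_ik(position, orientation): joint angles nearest the present ones, or None.
- grab_frame(name): name is "scene" or "side" or "wrist"; returns a dict with "image" (420x560x3 uint8, red, green, blue), "depth" (420x560 float32, m along the optical axis (not along the pixel's ray), 0 where there is no reading), "mtx" (3x3 intrinsics, pixels), "eye" and "attitude" of the camera in the world. Camera axes: x right, y down, z forward; pixel columns grow to the right and rows downward; lengths in m; the calibration is good to about 2 mm. A picture is of the moment at which its call begins.
A pose or a line that the arm cannot do raises r.PlanningError and nothing moves.
- order.close_job(): hands the job in, once; it reports no verdict.
Readings, each from a call of its own:
- readout.read_t(): time.
- readout.read_joint_pos(): joint angles.
- readout.read_joint_velocities(): joint speeds.
- readout.read_joint_efforts(): joint torques, N m.
- readout.read_ee_pos(): TCP position.
- readout.read_tcp_rot(): TCP orientation.
- readout.read_force(): force on the tool from outside, world axes, zero at the start.
- readout.read_ft_torque(): the same for the moment, N m.
- readout.read_width(): finger opening in m.
Only numpy, scipy, OpenCV 4.12 (cv2) and the standard library are available. Lean on these libraries where they do the work, as an engineer would, in place of code of your own. Each camera call takes 0.05 s, during which the arm holds its last target. There are 200 camera calls.

## Working session

There is one attempt and no reset: what is moved stays moved. The work goes in short steps, each a Python script; the robot and the scene stay as the last script left them, time stands still between calls to the robot, and variables do not carry over. Pictures are saved under pics/ and viewed, about 8 in all and at most 12, crops included, and the job is handed in when it is done.

```bash
ls; mkdir -p pics; cat > h.py <<'E'
import numpy as np, cv2
from scipy.spatial.transform import Rotation as R
from bench import r, eoat, grab_frame, order, readout
def att(f):
    a=np.array(f["attitude"],float)
    if a.shape==(3,3): return a
    return R.from_euler('xyz',a).as_matrix() if a.size==3 else R.from_quat(a).as_matrix()
def rays(f,uv):
    uv=np.atleast_2d(np.array(uv,float)); K=np.array(f["mtx"])
    d=np.c_[(uv[:,0]-K[0,2])/K[0,0],(uv[:,1]-K[1,2])/K[1,1],np.ones(len(uv))]
    return d@att(f).T
def onplane(f,uv,z):
    d=rays(f,uv); e=np.array(f["eye"]); s=(z-e[2])/d[:,2]; return e+s[:,None]*d
def cloud(f):
    h,w=f["depth"].shape; v,u=np.mgrid[:h,:w]
    d=rays(f,np.c_[u.ravel(),v.ravel()]); return (np.array(f["eye"])+d*f["depth"].ravel()[:,None]).reshape(h,w,3)
def save(n,im): cv2.imwrite(n,cv2.cvtColor(im,cv2.COLOR_RGB2BGR))
E
python3 - <<'E'
from h import *
import pickle
for n in ["scene","side","wrist"]:
    f=grab_frame(n); pickle.dump(f,open(n+".pkl","wb")); save(f"pics/{n}.png",f["image"]); print(n,f["eye"],f["attitude"],f["mtx"])
print(readout.read_t(),readout.read_ee_pos(),readout.read_tcp_rot(),readout.read_width(),readout.read_force())
E
```

```text
pics
scene [1.00268619 0.15560954 0.99050633] [-2.58957296  0.01181095  1.86840119] [[414.34828215   0.         276.26473755]
 [  0.         414.34828215 208.83217047]
 [  0.           0.           1.        ]]
side [0.12123431 0.91241123 0.99351826] [-2.3075962  -0.00560113 -2.78047213] [[452.74582302   0.         279.93533098]
 [  0.         452.74582302 216.31746875]
 [  0.           0.           1.        ]]
wrist [ 0.30156423 -0.58049068  0.37303741] [ 2.83824681e+00  1.60930386e-03 -1.20681375e+00] [[358.27758996   0.         279.88515271]
 [  0.         358.27758996 209.07169409]
 [  0.           0.           1.        ]]
0.15 [ 0.23045109 -0.60697866  0.23016942] [-1.53724759  1.56870266  1.96722339] 0.08538549582649063 [ 0.02174126 -0.13057659  0.48211959]
```

View pics/scene.png

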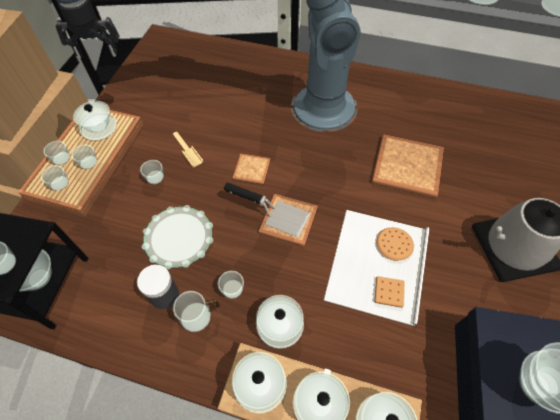

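View pics/side.png

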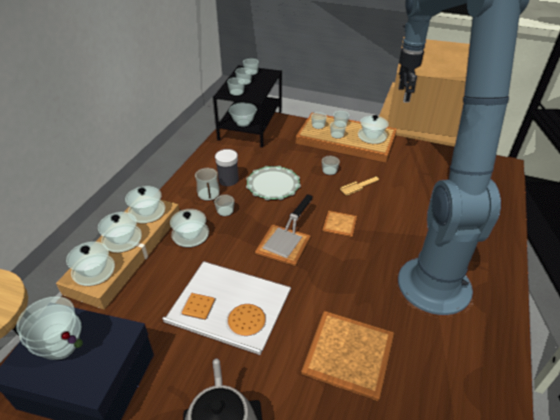

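The scene view shows the robot base at (325,100).
- **Lifter:** the steel blade is at (290,218) with a black handle at (243,193). The bamboo spatula at (187,150) is a look-alike.
- **Boards:** the middle one is at (289,219). The small one is at (252,168) and the big one at (408,165).
- **Round biscuit:** (395,243). The square one is at (390,291). The turned-up edge is on the image right, about u=425.
- **Plate:** (178,236). The cups are at (152,172) and (231,285), and the gaiwan at (280,320).

Next I'll measure each of these.

```bash
cat > det.py <<'E'
from h import *
import pickle
F={n:pickle.load(open(n+".pkl","rb")) for n in("scene","side")}
C={n:cloud(f) for n,f in F.items()}
def big(mask,near):
    k,l,s,c=cv2.connectedComponentsWithStats(mask.astype(np.uint8)*1,connectivity=4)
    i=[j for j in range(1,k) if s[j,4]>60]; j=min(i,key=lambda j:np.hypot(*(c[j]-near))); return (l==j).astype(np.uint8)
def cnt(m): return max(cv2.findContours(m,cv2.RETR_EXTERNAL,cv2.CHAIN_APPROX_NONE)[0],key=len)[:,0]
def quad(P): 
    (c,s,a)=cv2.minAreaRect((P[:,:2]*1000).astype(np.float32)); return np.round(c,1),np.round(s,1),round(a,2)
near={"scene":dict(rb=(395,243),sq=(390,291),sheet=(350,260),board=(289,219),blade=(290,218),handle=(243,193),plate=(178,236)),
      "side":dict(rb=(247,319),sq=(198,306),sheet=(230,285),board=(283,244),blade=(281,243),handle=(301,209),plate=(273,183))}
for n,f in F.items():
    hsv=cv2.cvtColor(f["image"],cv2.COLOR_RGB2HSV).astype(int); H,S,V=hsv[...,0],hsv[...,1],hsv[...,2]; q=near[n]
    X=C[n]
    for k in q: u,v=q[k]; print(n,k,hsv[v,u],np.round(X[v,u],3))
    inr=lambda c,d:np.hypot(X[...,0]-c[0],X[...,1]-c[1])<d
    P=lambda k:X[q[k][1],q[k][0]]
    z=X[...,2]
    # sheet: low saturation, bright
    m=(S<40)&(V>140)&inr(P("rb"),.3)&(z<.03); ms=big(m,q["sheet"]); out={}
    print("sheet",quad(onplane(f,cnt(ms),.003)))
    hull=cv2.fillConvexPoly(np.zeros_like(ms),cv2.convexHull(cnt(ms)),1)
    for k,zz in(("rb",.010),("sq",.016)):
        m=big((S>80)&(hull>0)&inr(P(k),.065),q[k]); m=cv2.morphologyEx(m,cv2.MORPH_CLOSE,np.ones((5,5)))
        c=onplane(f,cnt(m),zz); print(k,quad(c), "circ",cv2.minEnclosingCircle((c[:,:2]*1000).astype(np.float32)))
    mb=(S<60)&(V>90)&inr(P("blade"),.09)&(z>.008)&(z<.03); mb=big(mb,q["blade"]); print("blade",quad(onplane(f,cnt(mb),.014)),cv2.minAreaRect(cnt(mb)))
    mh=big((V<60)&(z>.035)&(z<.085)&inr(P("handle"),.13),q["handle"]); print("handle",quad(onplane(f,cnt(mh),.061)), z[mh>0].max(),np.median(z[mh>0]))
    bo=(S>90)&(V>130)&inr(P("blade"),.11)|(mb>0); bo=big(bo,q["board"]); print("board",quad(onplane(f,cnt(bo),.012)))
    pl=(S<70)&(V>100)&inr(P("plate"),.11)&(z<.03); pl=big(pl,q["plate"]); c=onplane(f,cnt(pl),.011); print("plate",quad(c),cv2.minEnclosingCircle((c[:,:2]*1000).astype(np.float32)))
    d=f["image"].copy()
    for m in(ms,mb,mh,bo,pl): cv2.drawContours(d,[cnt(m)[:,None]],-1,(255,0,0),1)
    x,y=(110,130) if n=="scene" else(140,130); save(f"pics/d_{n}.png",cv2.resize(d[y:y+230,x:x+340],None,fx=2.3,fy=2.3))
    if n=="scene":
        for k,p in dict(cupR=(152,172),cupF=(231,280),gai=(280,310),pit=(192,305),tin=(155,280),bigboard=(408,165)).items(): print(k,np.round(X[p[1],p[0]],3))
E
python3 det.py
```

```text
scene rb [ 15 132 233] [0.445 0.297 0.019]
scene sq [ 13 143 205] [0.58  0.305 0.02 ]
scene sheet [ 21   7 247] [0.521 0.195 0.006]
scene board [ 19  23 187] [0.451 0.011 0.011]
scene blade [ 19  22 187] [0.449 0.013 0.014]
scene handle [30  8 34] [ 0.441 -0.121  0.068]
scene plate [ 43  10 241] [ 0.585 -0.261  0.007]
sheet (array([504.5, 266.9]), array([277.4, 226.9]), 0.27)
rb (array([442.4, 297.7]), array([94. , 96.8]), 16.68) circ ((441.1726989746094, 297.39288330078125), 48.598751068115234)
sq (array([580. , 303.3]), array([69.4, 68.1]), 7.23) circ ((579.0162353515625, 303.5386657714844), 45.68380355834961)
blade (array([449.8,   1.5]), array([108.9,  83.4]), 82.2) ((286.2758483886719, 217.81033325195312), (40.110191345214844, 26.925823211669922), 21.801406860351562)
handle (array([ 435.2, -126.5]), array([108. ,  25.4]), 82.3) 0.07084138975849674 0.06539269562507155
board (array([448.8,   8.5]), array([129.6, 131.9]), 88.26)
plate (array([ 585.8, -262.6]), array([190.8, 187.3]), 21.71) ((585.4080810546875, -261.39752197265625), 98.14151763916016)
cupR [ 0.408 -0.425  0.005]
cup
[... 477 characters left out ...]
 array([278. , 223.5]), 0.15)
rb (array([441.6, 297.5]), array([93.5, 95.7]), 22.18) circ ((441.1467590332031, 296.7158203125), 48.950477600097656)
sq (array([575.1, 307.2]), array([69.7, 71.7]), 6.52) circ ((575.7108154296875, 306.7593994140625), 46.76551818847656)
blade (array([449.7,  -0.9]), array([113.4,  82.8]), 82.0) ((282.4400329589844, 241.58001708984375), (25.0, 32.400001525878906), 36.86989974975586)
handle (array([ 431.3, -129.9]), array([105. ,  25.9]), 81.87) 0.07126370088134448 0.06509452264107801
board (array([447.6,   9.4]), array([135.6, 128.3]), 87.84)
plate (array([ 586.5, -264.3]), array([189. , 189.1]), 23.87) ((586.5692138671875, -263.5740661621094), 98.22697448730469)
```

View pics/d_scene.png

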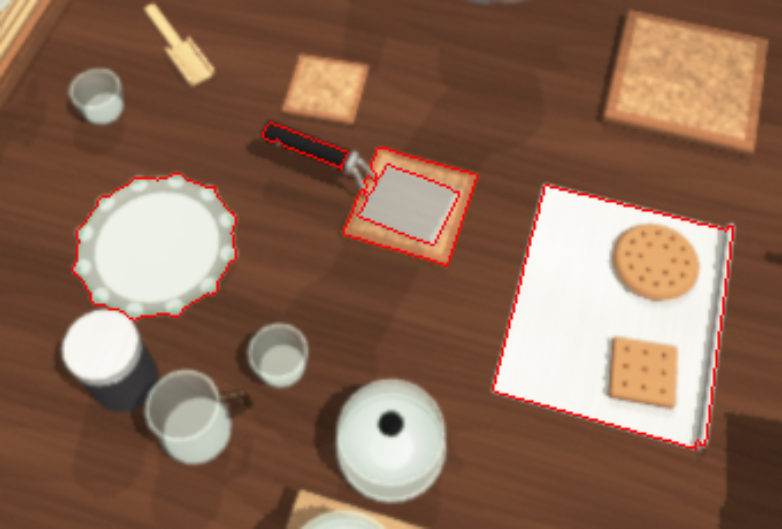

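View pics/d_side.png

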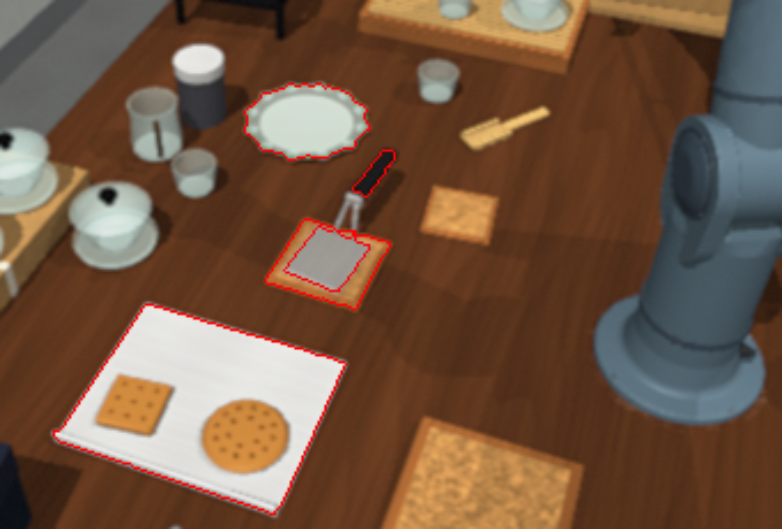

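Both crops confirm the choices: the steel lifter on the middle board (scene crop 410,205), the round biscuit (657,262) nearer the robot, and the turned-up edge at u≈720. Next I'll fit lines to the sheet edges to get its yaw, and check reachability.

```bash
cat >> det.py <<'E'
print("----")
for n,f in F.items():
    hsv=cv2.cvtColor(f["image"],cv2.COLOR_RGB2HSV).astype(int); S,V=hsv[...,1],hsv[...,2]; X=C[n]
    m=(S<40)&(V>140)&(np.hypot(X[...,0]-.44,X[...,1]-.3)<.3)&(X[...,2]<.03); c=onplane(f,cnt(big(m,near[n]["sheet"])),.003)[:,:2]*1000
    for nm,sel in dict(ym=(abs(c[:,1]-157)<14)&(abs(c[:,0]-508)<110),xm=(abs(c[:,0]-370)<14)&(abs(c[:,1]-260)<80),xp=(abs(c[:,0]-645)<14)&(abs(c[:,1]-260)<80),yp=(c[:,1]>355)&(abs(c[:,0]-508)<110)).items():
        p=c[sel].astype(np.float32); l=cv2.fitLine(p,cv2.DIST_HUBER,0,.01,.01).ravel(); print(n,nm,len(p),np.round(l[2:],1),round(np.degrees(np.arctan2(l[1],l[0]))%180,2))
    # rim top points by depth
    z=X[...,2]; s=(z>.012)&(X[...,1]>.345)&(X[...,1]<.4)&(abs(X[...,0]-.5)<.13); p=(X[s][:,:2]*1000).astype(np.float32); 
    if len(p)>20: l=cv2.fitLine(p,cv2.DIST_HUBER,0,.01,.01).ravel(); print("rim",len(p),l,np.percentile(p[:,1],[5,95]))
E
python3 det.py | sed -n '/----/,$p'
python3 - <<'E'
from h import *
def tool(head,tilt,flip):
    # lifter axes
    L=R.from_euler('z',head)*R.from_euler('y',tilt)   # tilt>0: tip down
    l=L.as_matrix(); x=-l[:,2]; y=l[:,1]*flip; return L,R.from_matrix(np.c_[x,y,np.cross(x,y)])
for flip in(1,-1):
  for nm,h,t,o in [("board",82.2,0,(.4505,.006,.012)),("sheet0",90,0,(.4415,.14,.005)),("sheet1",90,0,(.4415,.33,.003)),("up",90,0,(.4415,.31,.1))]+[("plate%d"%h,h,t,(.586,-.263,.02+.03*(t>0))) for h in(90,60,30,0,-25) for t in(0,15,25)]:
    L,T=tool(np.radians(h),np.radians(t),flip); g=np.array(o)+L.apply([-.095,0,.045]); p=g+.019*T.as_matrix()[:,0]
    q=r.solve_ik(p,T.as_euler('xyz')); print(flip,nm,t,None if q is None else np.round(q,2))
E
```

```text
----
scene ym 73 [512.3 154.8] 0.09
scene xm 58 [372.  260.2] 89.95
scene xp 66 [641.8 261.7] 90.1
scene yp 78 [513.2 379.2] 0.14
rim 330 [9.9999398e-01 3.4622101e-03 5.0850766e+02 3.7258072e+02] [369.48088837 376.51562195]
side ym 71 [507.4 153.6] 0.34
side xm 48 [371.8 262.4] 90.18
side xp 43 [642.4 263.1] 89.91
side yp 78 [505.7 373.5] 0.31
rim 269 [9.9998212e-01 5.9813289e-03 4.9619849e+02 3.7530048e+02] [370.6319519  377.79545898]
1 board 0 [-0.98  0.9   1.37  2.25 -1.11  1.04 -2.2 ]
1 sheet0 0 [ 0.87  0.71 -1.24  2.17  0.89  0.92  2.23]
1 sheet1 0 [ 0.44  0.84 -1.25  2.05  0.97  1.03  1.82]
1 up 0 [ 0.51  0.52 -1.23  2.02  0.59  1.01  2.12]
1 plate90 0 [ 0.33  0.65  0.22  1.63 -0.17  0.88 -2.53]
1 plate90 15 [-0.5   1.08  1.36  1.76 -0.99  1.06 -2.04]
1 plate90 25 [-0.62  1.06  1.36  1.82 -0.85  0.9  -2.19]
1 plate60 0 [-0.35  1.18  1.36  1.78 -1.22  1.3  -2.32]
1 plate60 15 [ 1.2   0.95 -1.25  1.68  1.13  1.44  2.31]
1 plate60 25 [ 1.09  0.97 -1.25  1.66  1.24  1.61  2.21]
1 plate30 0 [ 1.39  0.96 -1.25  1.82  1.01  1.17  1.88]
1 plate30 15 [ 1.2   0.95 -1.25  1.68  1.01  1.5 
[... 918 characters left out ...]
te60 25 [ 0.4   0.55 -0.17  1.69  0.57  1.11 -0.59]
-1 plate30 0 [ 0.61  0.51 -0.15  1.86  0.11  0.78 -0.65]
-1 plate30 15 [ 0.45  0.52 -0.11  1.72  0.29  1.09 -0.86]
-1 plate30 25 [ 0.37  0.59 -0.11  1.62  0.38  1.28 -0.95]
-1 plate0 0 [ 0.52  0.45 -0.12  1.95  0.08  0.75 -1.22]
-1 plate0 15 [ 0.45  0.52 -0.11  1.72  0.16  1.16 -1.31]
-1 plate0 25 [ 0.4   0.62 -0.11  1.57  0.19  1.38 -1.34]
-1 plate-25 0 [ 0.42  0.44 -0.09  1.97  0.05  0.74 -1.71]
-1 plate-25 15 [ 0.42  0.52 -0.07  1.72  0.01  1.16 -1.67]
-1 plate-25 25 [ 0.4   0.63 -0.06  1.55 -0.    1.39 -1.65]<sys>:0: UserWarning: Gimbal lock detected. Setting third angle to zero since it is not possible to uniquely determine all angles.
```

```bash
cat >> h.py <<'E'
import warnings; warnings.filterwarnings("ignore")
G=np.array([-.095,0,.045])
def pose(o,head,tilt=0,tip=False):
    """TCP pose for the lifter origin (or tip) at o; degrees, tilt>0 = tip down"""
    L=R.from_euler('z',np.radians(head))*R.from_euler('y',np.radians(tilt)); l=L.as_matrix()
    x,y=-l[:,2],-l[:,1]; T=R.from_matrix(np.c_[x,y,np.cross(x,y)])
    g=np.array(o,float)+L.apply(G-np.array([.05,0,0])*tip); return g+.021*x,T.as_euler('xyz')
def lin(o,head,tilt=0,tip=False,vel=.15):
    p,e=pose(o,head,tilt,tip); r.move_l(p,vel=vel,rot=e)
def st(s=""): print(s,"t",round(readout.read_t(),2),"p",np.round(readout.read_ee_pos(),4),"F",np.round(readout.read_force(),2),"M",np.round(readout.read_ft_torque(),2),"w",round(readout.read_width(),4))
E
python3 - <<'E'
from h import *
o=np.array([.4508,.006,.012]); h=82.2
r.move_ptp(*pose(o+[0,0,.10],h)); st("above")
f=grab_frame("wrist"); save("pics/w1.png",f["image"])
lin(o,h,vel=.1); st("down"); 
eoat.gripper_to(.0,force=100); r.wait(.2); st("gripped")
f=grab_frame("wrist"); save("pics/w2.png",f["image"])
E
```

```text
above t 2.19 p [ 0.4383 -0.0897  0.1362] F [-0.02 -0.52  0.18] M [ 0.    0.02 -0.02] w 0.0854
down t 3.39 p [ 0.4386 -0.0882  0.0366] F [ 0.54  1.05 -0.09] M [0.04 0.01 0.01] w 0.0854
gripped t 4.18 p [ 0.4382 -0.0882  0.0363] F [-1.11 -0.38  4.54] M [0.13 0.16 0.09] w 0.0224
```

View pics/w2.png

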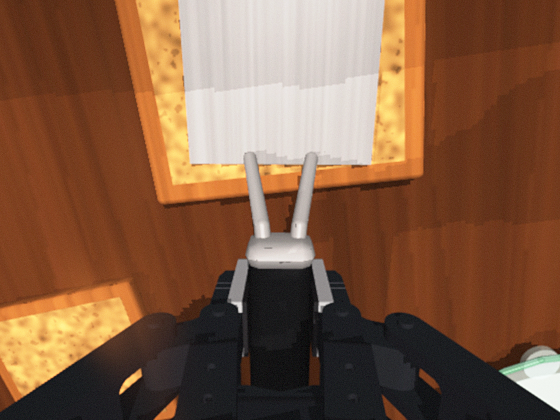

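The handle is gripped squarely. The blade's rear edge runs from (190,163) to (372,164). I'll measure it, lift, and go to the sheet in front of the biscuit.

```bash
python3 - <<'E'
from h import *
f=grab_frame("wrist")
e=onplane(f,[(190,163.5),(372,164)],.014)[:,:2]; m=e.mean(0); d=e[1]-e[0]
print("rear",np.round(e,4),"width",np.linalg.norm(d),"head",np.degrees(np.arctan2(d[1],d[0]))+90)
h=np.radians(82.2); print("along",(m-[.4508,.006])@[np.cos(h),np.sin(h)],"lat",(m-[.4508,.006])@[-np.sin(h),np.cos(h)])
lin([.4508,.006,.06],82.2,vel=.1); st("lift")
# sheet approach: tip 25 mm short of the biscuit edge (y .2475)
X=.4414
lin([X,.222,.05],90.2,1.5,True,vel=.2); st("over")
lin([X,.222,.010],90.2,1.5,True,vel=.1); r.wait(.2); st("z10")
for z in(.007,.005,.004,.003,.002,.001):
    lin([X,.222,z],90.2,1.5,True,vel=.03); r.wait(.1); st(z)
    if readout.read_force()[2]>9: break   # free reading printed above
save("pics/w3.png",grab_frame("wrist")["image"])
E
```

```text
rear [[ 0.4029 -0.0368]
 [ 0.4868 -0.0484]] width 0.084657556219803 head 82.09711677448354
along -0.04894034559541516 lat -0.0007079667291976686
lift t 4.92 p [ 0.4372 -0.0882  0.0836] F [-0.3   0.23 -1.7 ] M [-0.1   0.05 -0.02] w 0.0225
over t 5.9 p [0.4415 0.0763 0.0773] F [ 0.93  0.14 -2.45] M [-0.12  0.03  0.03] w 0.0225
z10 t 6.65 p [0.4427 0.0778 0.0385] F [-0.19 -0.05 -1.73] M [-0.1  -0.01 -0.02] w 0.0227
0.007 t 7.0 p [0.4419 0.0777 0.0348] F [ 0.19  0.21 -1.24] M [-0.05 -0.01 -0.03] w 0.0226
0.005 t 7.35 p [0.4419 0.0777 0.0327] F [ 0.72  0.81 -2.13] M [-0.11  0.02 -0.04] w 0.0222
0.004 t 7.7 p [0.4419 0.0777 0.0318] F [-0.88  0.13 -2.18] M [-0.11 -0.05  0.03] w 0.0229
0.003 t 8.05 p [0.4421 0.0778 0.0309] F [ 0.34 -0.33 -0.42] M [ 0.09 -0.03 -0.  ] w 0.0222
0.002 t 8.4 p [0.4423 0.0777 0.03  ] F [ 0.02 -0.36  1.83] M [0.21 0.02 0.01] w 0.0226
0.001 t 8.75 p [0.4424 0.0776 0.029 ] F [-0.34 -1.92  3.92] M [ 0.26  0.02 -0.02] w 0.0226
```

View pics/w3.png

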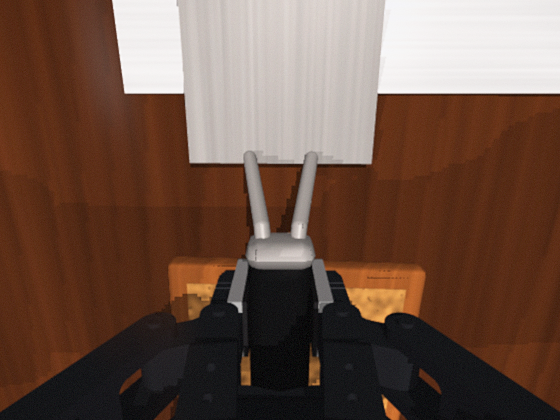

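Contact with the sheet began at a commanded z of about 3 mm and is light. Next I'll push under the biscuit in watched steps.

```bash
python3 - <<'E'
from h import *
X=.4414
for y in(.245,.265,.285,.305,.32,.335,.345,.355,.360,.363):
    lin([X,y,.002],90.2,1.5,True,vel=.05); F=readout.read_force(); print(y,round(readout.read_t(),2),np.round(F,1),np.round(readout.read_ee_pos(),4))
    if F[1]<-12: print("stop"); break
a=grab_frame("scene")["image"][190:330,310:450]; b=grab_frame("side")["image"][250:390,150:310]
save("pics/s4.png",np.hstack([cv2.resize(a,(400,400)),cv2.resize(b,(400,350)) if 0 else cv2.resize(b,(400,400))]))
E
```

```text
0.245 9.41 [1.  0.4 0.7] [0.4416 0.1021 0.0297]
0.265 9.96 [0.5 0.9 1.3] [0.4419 0.1219 0.0298]
0.285 10.51 [0.5 0.8 0.7] [0.4418 0.142  0.0298]
0.305 11.06 [0.6 0.7 0.6] [0.4419 0.162  0.0298]
0.32 11.51 [1.2 0.7 0.9] [0.442  0.177  0.0299]
0.335 11.96 [-0.2  0.9  0.1] [0.4419 0.192  0.0298]
0.345 12.31 [1.1 0.9 0.9] [0.4419 0.2019 0.0299]
0.355 12.66 [1.  0.4 0.4] [0.4419 0.2119 0.0299]
0.36 12.91 [ 0.9 -0.1  1.3] [0.4418 0.2163 0.0298]
0.363 13.16 [-0.   0.   1.2] [0.4419 0.2188 0.0298]
```

View pics/s4.png

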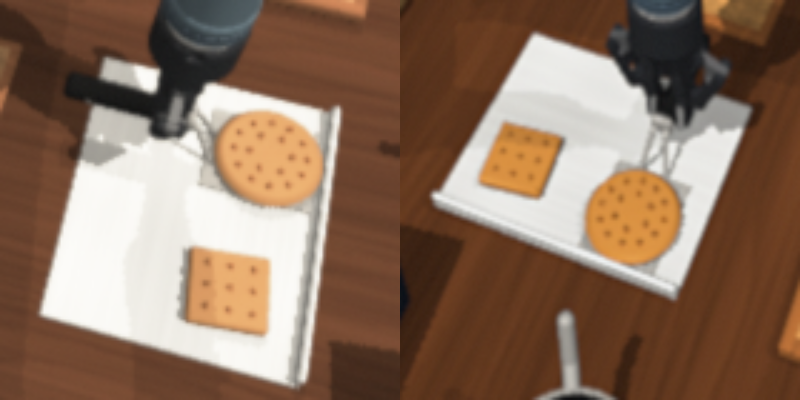

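The biscuit sits on the blade with its edge at the turned-up rim: left crop at (270,158), right crop at (633,217), with blade corners showing around it. I'll tilt the tip up a little, lift, and carry it towards the plate.

```bash
cat >> h.py <<'E'
def brown(n,near,z,rad=60):
    f=grab_frame(n); hsv=cv2.cvtColor(f["image"],cv2.COLOR_RGB2HSV).astype(int); H,S,V=np.moveaxis(hsv,2,0)
    X=cloud(f); m=((H>8)&(H<22)&(S>70)&(V>120)&(np.hypot(X[...,0]-near[0],X[...,1]-near[1])<rad/1000)&(X[...,2]>z-.014)).astype(np.uint8)
    m=cv2.morphologyEx(cv2.morphologyEx(m,cv2.MORPH_CLOSE,np.ones((5,5))),cv2.MORPH_OPEN,np.ones((3,3)))
    c=cv2.convexHull(max(cv2.findContours(m,0,2)[0],key=cv2.contourArea))[:,0]
    (a,s,t)=cv2.fitEllipse((onplane(f,c,z)[:,:2]*1000).astype(np.float32)); return f,np.round(a,1),np.round(s,1),round(float(X[...,2][m>0].mean()),4)
E
python3 - <<'E'
from h import *
X=.4414
for n in("scene","side"): print(n,brown(n,(.4414,.318),.012)[1:])
lin([X,.361,.012],90.2,-3,True,vel=.03); st("tilt")
for n in("scene","side"): print(n,brown(n,(.4414,.316),.019)[1:])
lin([X,.357,.06],90.2,-3,True,vel=.06)
lin([X,.34,.15],90.2,-3,True,vel=.12); st("up")
for n in("scene","side"): print(n,brown(n,(.4414,.294),.157)[1:])
lin([.58,-.10,.15],45,-3,True,vel=.15); st("mid")
lin([.636,-.25,.13],15,-2,True,vel=.12); st("above plate")
f=grab_frame("scene"); g=grab_frame("side")
save("pics/s5.png",np.hstack([cv2.resize(f["image"][160:320,120:280],(400,400)),cv2.resize(g["image"][100:240,210:350],(400,400))]))
for n in("scene","side"): print(n,brown(n,(.588,-.263),.138)[1:])
E
```

```text
scene (array([440.3, 320. ]), array([96.9, 99. ]), 0.0197)
side (array([440.7, 318.3]), array([98.3, 99.4]), 0.0198)
tilt t 13.64 p [0.4405 0.2124 0.0271] F [-0.36  0.82 -3.01] M [-0.32  0.01 -0.03] w 0.0226
scene (array([439.9, 316.5]), array([ 96.6, 100.3]), 0.0278)
side (array([437.8, 319. ]), array([96.2, 97.1]), 0.0243)
up t 15.61 p [0.4412 0.1937 0.1657] F [-0.15  0.53 -2.7 ] M [-0.32  0.01 -0.01] w 0.0223
scene (array([438.6, 298.4]), array([ 97.3, 102.6]), 0.1672)
side (array([438.2, 298.6]), array([96.4, 98. ]), 0.1636)
mid t 18.52 p [ 0.4768 -0.2026  0.1664] F [-0.21  0.54 -2.48] M [-0.21  0.21 -0.06] w 0.0226
above plate t 19.4 p [ 0.4952 -0.2867  0.1488] F [-0.73 -0.13 -3.18] M [-0.06  0.27 -0.01] w 0.0223
scene (array([ 595.9, -258.3]), array([96.9, 97.8]), 0.1449)
side (array([ 595.5, -257.7]), array([ 98.4, 104.9]), 0.1424)
```

View pics/s5.png

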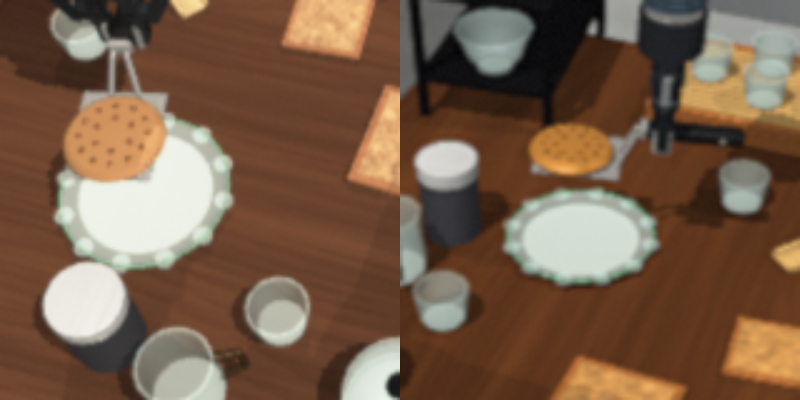

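The biscuit rides steadily on the blade, left crop (115,138) and right crop (570,150), about 41 mm behind the tip. I'll go down with the tip over the plate floor and tilt in steps, tracking the biscuit.

```bash
python3 - <<'E'
from h import *
u=np.array([.966,.259]);n=np.array([-.259,.966]);c=np.array([.586,-.263])
def rep(s,z):
    o=[]
    for k in("scene","side"):
        a=brown(k,c+.0*u,z,90); o.append([round(float((a[1]/1000-c)@u)*1000,1),round(float((a[1]/1000-c)@n)*1000,1),a[3]])
    print(s,round(readout.read_t(),2),o,np.round(readout.read_force(),1),np.round(readout.read_ft_torque(),2)); return np.mean(o,0)
tip=c+.034*u-.0026*n
lin([*tip,.05],15,8,True,vel=.08)
lin([*tip,.0075],15,10,True,vel=.05); r.wait(.1)
b=rep(10,.02)
for t in(12.5,15,17,19,21):
    lin([*tip,.0075],15,t,True,vel=.02); r.wait(.15); b2=rep(t,.022)
    if b2[0]-b[0]>5: break
E
```

```text
10 21.56 [[-7.8, -2.7, 0.0297], [-6.1, -7.3, 0.0315]] [ 0.9  0.4 -2.4] [ 0.05 -0.04 -0.01]
12.5 22.27 [[-1.9, -1.8, 0.0327], [-1.2, -5.1, 0.0321]] [-0.1  0.4 -3.6] [ 0.13 -0.18 -0.02]
```

```bash
cat > rep.py <<'E'
from h import *
u=np.array([.966,.259]);n=np.array([-.259,.966]);c=np.array([.586,-.263])
def rep(s,z):
    o=[]
    for k in("scene","side"):
        a=brown(k,c+.0*u,z,90); o.append([round(float((a[1]/1000-c)@u)*1000,1),round(float((a[1]/1000-c)@n)*1000,1),a[3]])
    print(s,round(readout.read_t(),2),o,np.round(readout.read_force(),1),np.round(readout.read_ft_torque(),2)); return np.mean(o,0)
E
python3 - <<'E'
from rep import *
T=lambda a:[*(c+a*u-.0026*n),.0085]
lin(T(.034),15,14,True,vel=.02); r.wait(.15); rep("14 up",.022)
lin(T(.034),15,17,True,vel=.02); r.wait(.15); b0=rep("17 up",.022)
for a in(.026,.018):
    lin(T(a),15,17,True,vel=.03); r.wait(.1); b=rep(a,.021)
f=grab_frame("scene"); g=grab_frame("side")
save("pics/s6.png",np.hstack([cv2.resize(f["image"][180:290,125:235],(400,400)),cv2.resize(g["image"][140:230,230:320],(400,400))]))
E
```

```text
14 up 22.92 [[6.8, -1.7, 0.0319], [7.7, -4.8, 0.035]] [ 0.3  1.3 -2. ] [ 0.07 -0.25  0.03]
17 up 23.7 [[9.8, -2.3, 0.0339], [11.9, -6.3, 0.0365]] [ 0.4 -1.1 -2.7] [ 0.02 -0.29  0.01]
0.026 24.32 [[11.2, -2.0, 0.032], [13.3, -6.5, 0.0351]] [-0.6 -0.9 -2.4] [ 0.05 -0.24 -0.1 ]
0.018 24.93 [[13.3, -1.5, 0.0334], [14.0, -4.2, 0.0388]] [ 0.7 -0.6 -3. ] [ 0.1  -0.29 -0.  ]
```

View pics/s6.png

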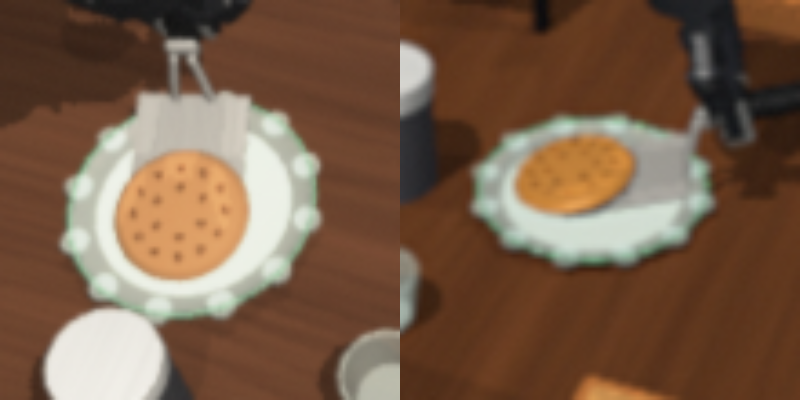

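The biscuit's front edge is on the plate floor, but its centre is about 10 mm too far along (left crop 182,213). At a lower tilt the blade should drag it back a little, so I'll try that.

```bash
python3 - <<'E'
from rep import *
T=lambda a:[*(c+a*u-.0026*n),.0085]
lin(T(.018),15,9,True,vel=.02); r.wait(.1); rep("9",.019)
for a in(.010,.002,-.006):
    lin(T(a),15,9,True,vel=.04); r.wait(.1); b=rep(a,.018)
    if b[0]<3: break
E
```

```text
9 26.41 [[15.3, -1.0, 0.0295], [15.2, -2.6, 0.0297]] [ 0.6  0.  -2.5] [-0.02 -0.08  0.02]
0.01 26.96 [[16.6, -1.0, 0.0247], [16.7, -3.2, 0.0263]] [ 0.6 -0.1 -2.5] [ 0.03 -0.09  0.  ]
0.002 27.51 [[18.9, -0.9, 0.026], [18.7, -1.4, 0.0277]] [-0.8  0.6 -1.3] [ 0.03 -0.03 -0.  ]
-0.006 28.06 [[21.1, -0.8, 0.0275], [20.3, -0.4, 0.0276]] [-0.4 -0.2 -2.5] [ 0.05 -0.05 -0.01]
```

The biscuit creeps forward as the blade withdraws. Before doing anything else I'll check whether the plate itself has shifted.

```bash
cat > pl.py <<'E'
from rep import *
def plate(n,near=c):
    f=grab_frame(n); hsv=cv2.cvtColor(f["image"],cv2.COLOR_RGB2HSV).astype(int); H,S,V=np.moveaxis(hsv,2,0); X=cloud(f)
    d=np.hypot(X[...,0]-near[0],X[...,1]-near[1])
    # outer silhouette: where wood (dark, saturated) ends; keep points on plate height only
    m=((S<70)&(V>100)&(d<.115)&(X[...,2]<.017)).astype(np.uint8)
    k,l,s,_=cv2.connectedComponentsWithStats(m); m=(l==1+np.argmax(s[1:,4])).astype(np.uint8)
    h=cv2.convexHull(max(cv2.findContours(m,0,1)[0],key=cv2.contourArea))[:,0]
    P=onplane(f,h,.011)[:,:2]
    from scipy.optimize import least_squares
    q=least_squares(lambda p:np.hypot(*(P-p[:2]).T)-.0945,near,loss="soft_l1",f_scale=.001); return f,np.round(q.x*1000,1),np.round(np.abs(q.fun).max()*1000,1)
E
python3 - <<'E'
from pl import *
import pickle
for k in("scene","side"):
    f,p,e=plate(k); print(k,p,e)
    save(f"pics/t_{k}.png",f["image"])
a=cv2.imread("pics/t_scene.png")[180:290,125:235]; b=cv2.imread("pics/t_side.png")[140:230,230:320]
cv2.imwrite("pics/s7.png",np.hstack([cv2.resize(a,(400,400)),cv2.resize(b,(400,400))]))
E
```

```text
scene [ 587.4 -261.4] 9.8
side [ 588.6 -264.9] 10.1
```

View pics/s7.png

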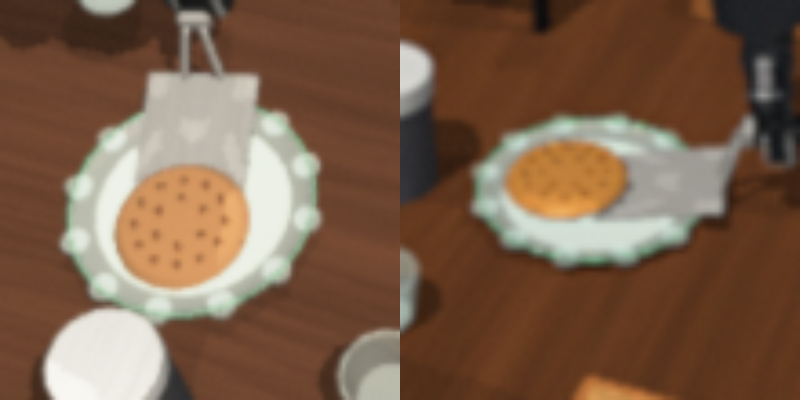

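The plate hasn't moved, but the biscuit is about 20 mm forward of centre: left crop, biscuit (182,226) against plate centre (192,212). It still rests partly on the blade. I'll scoop it again using the plate rim as a stop, then set it down further back.

```bash
python3 - <<'E'
from rep import *
T=lambda a,z:[*(c+a*u-.0026*n),z]
for a in(.012,.028,.040,.050):
    lin(T(a,.0078),15,7,True,vel=.06); b=rep(a,.018)
    if readout.read_force()[0]<-6: print("stop");break
lin(T(.049,.017),15,-4,True,vel=.04); rep("tilt",.026)
lin(T(.040,.06),15,-4,True,vel=.08); r.wait(.1); rep("up",.067)
from pl import plate
for k in("scene","side"):
    f,p,e=plate(k); print(k,p,e); save(f"pics/t_{k}.png",f["image"])
a=cv2.imread("pics/t_scene.png")[170:290,125:245]; b=cv2.imread("pics/t_side.png")[130:230,220:320]
cv2.imwrite("pics/s8.png",np.hstack([cv2.resize(a,(400,400)),cv2.resize(b,(400,400))]))
E
```

```text
0.012 28.7 [[28.4, -0.7, 0.0252], [26.7, -0.6, 0.0295]] [ 0.5 -0.1 -2.4] [ 0.03 -0.01  0.  ]
0.028 29.22 [[30.7, -0.8, 0.0262], [30.1, -1.4, 0.028]] [-1.2  0.2 -1.5] [ 0.02 -0.03  0.05]
0.04 29.67 [[31.8, -1.1, 0.0277], [31.7, -2.4, 0.0264]] [-0.2  0.7 -2.5] [-0.06 -0.07 -0.03]
0.05 30.08 [[32.2, -1.0, 0.0291], [32.8, -2.6, 0.0244]] [ 0.4  0.3 -2.8] [ 0.02 -0.01 -0.04]
tilt 30.82 [[30.7, -0.8, 0.035], [30.9, -0.4, 0.0353]] [ 0.4  0.7 -2.7] [-0.05  0.32  0.01]
up 31.73 [[20.6, -0.8, 0.0804], [21.1, -0.3, 0.0718]] [-0.1 -0.  -2.9] [-0.09  0.3   0.01]
scene [ 586.9 -260.8] 5.1
side [ 585.3 -260.8] 3.7
```

The biscuit is back on the blade, centred about 20 mm behind the tip. I'll set it down with the tip about 42 mm further back and unload at a low tilt.

```bash
python3 - <<'E'
from rep import *
T=lambda a,z=.008:[*(c+a*u-.0016*n),z]
lin(T(-.002,.05),15,2,True,vel=.1)
lin(T(-.002,.018),15,9,True,vel=.06); rep("low",.026)
lin(T(-.002),15,10,True,vel=.03); r.wait(.1); rep("down",.019)
a=-.002
for i in range(4):
    a-=.009; lin(T(a),15,9,True,vel=.06); b=rep(round(a,3),.018)
    if b[0]>2: break
E
```

```text
low 32.88 [[-17.1, 1.0, 0.0377], [-16.7, -3.4, 0.0396]] [-0.3 -0.3 -2.9] [-0.03 -0.01  0.06]
down 33.48 [[-17.4, -0.4, 0.0287], [-16.8, -2.4, 0.0259]] [ 0.1  0.3 -2.8] [ 0.12 -0.07 -0.01]
-0.011 33.9 [[-16.3, -0.1, 0.0273], [-15.1, -2.2, 0.0242]] [-0.8  0.2 -1.7] [ 0.   -0.06 -0.08]
-0.02 34.3 [[-13.3, 0.2, 0.0286], [-13.6, -1.1, 0.0283]] [-0.3  0.3 -2.1] [ 0.02 -0.05  0.02]
-0.029 34.7 [[-11.0, 0.5, 0.0248], [-11.7, 0.0, 0.0225]] [ 0.1  0.4 -2.4] [ 0.04 -0.01  0.04]
-0.038 35.1 [[-8.9, 0.6, 0.0239], [-10.0, 1.6, 0.0215]] [ 0.7 -0.1 -2.1] [ 0.01 -0.06 -0.04]
```

```bash
python3 - <<'E'
from pl import *
T=lambda a,z=.008:[*(c+a*u-.0016*n),z]
lin(T(-.047,.008),15,11,True,vel=.06); rep("-47",.017)
lin(T(-.054,.0085),15,13,True,vel=.04); rep("-54",.016)
lin(T(-.060,.009),15,14,True,vel=.04); rep("-60",.016)
lin(T(-.070,.0125),15,14,True,vel=.06); r.wait(.1); rep("-70",.015)
for k in("scene","side"):
    f,p,e=plate(k); print(k,p,e); save(f"pics/t_{k}.png",f["image"])
a=cv2.imread("pics/t_scene.png")[170:290,125:245]; b=cv2.imread("pics/t_side.png")[130:230,220:320]
cv2.imwrite("pics/s9.png",np.hstack([cv2.resize(a,(400,400)),cv2.resize(b,(400,400))]))
E
```

```text
-47 35.5 [[-6.9, 0.6, 0.0246], [-8.1, 0.9, 0.024]] [-0.6  0.2 -2.8] [ 0.03 -0.09  0.03]
-54 35.93 [[-5.7, 0.9, 0.0262], [-7.3, 1.8, 0.0246]] [-0.1  0.5 -0.9] [ 0.03 -0.18  0.04]
-60 36.33 [[-5.5, 0.8, 0.0252], [-6.9, 2.0, 0.0218]] [ 0.1 -0.1 -0.8] [ 0.09 -0.27 -0.08]
-70 36.85 [[-6.0, 0.6, 0.0231], [-6.8, 0.7, 0.0192]] [ 0.   0.1 -2.5] [ 0.07 -0.25 -0.01]
scene [ 585.8 -261.4] 7.2
side [ 585.7 -264.7] 8.6
```

View pics/s9.png

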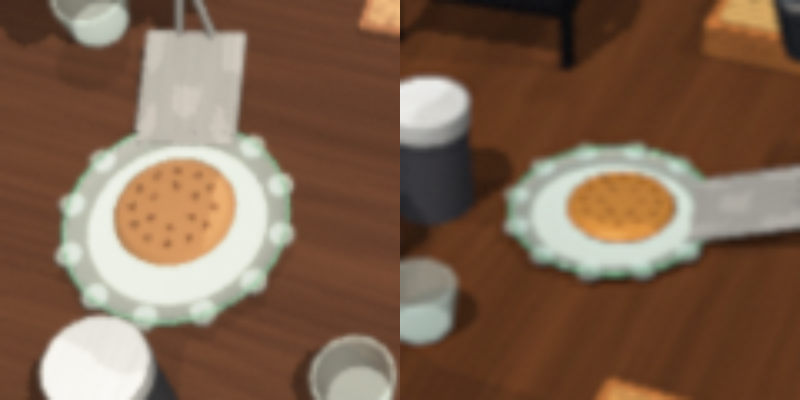

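The biscuit lies flat on the plate floor (left crop 175,212), about 6 mm short of centre. I'll nudge it gently 4 mm forward with the blade tip, then take the lifter back to its board.

```bash
python3 - <<'E'
from pl import *
T=lambda a,z:[*(c+a*u-.0016*n),z]
lin(T(-.062,.0135),15,12,True,vel=.04)
lin(T(-.053,.0135),15,12,True,vel=.03); r.wait(.1); b=rep("nudge",.014)
lin(T(-.075,.0145),15,12,True,vel=.08)
lin(T(-.085,.10),15,0,True,vel=.15); b=rep("clear",.014)
B=np.array([.4482,.0080]); H=88
lin([*B,.08],H,vel=.2); lin([*B,.025],H,vel=.12); r.wait(.1); st("25")
for z in(.016,.0135,.0125,.012):
    lin([*B,z],H,vel=.04); r.wait(.1); st(z)
    if readout.read_force()[2]>1.5: break
f=grab_frame("wrist")
save("pics/w10.png",f["image"])
E
```

```text
nudge 37.92 [[-1.6, 0.0, 0.022], [-1.9, -0.9, 0.0217]] [-0.2 -0.3 -2.2] [ 0.01 -0.17  0.02]
clear 38.99 [[-1.5, -0.0, 0.0242], [-1.6, -1.0, 0.0196]] [ 0.2  0.7 -2.2] [-0.01  0.11 -0.03]
25 t 41.12 p [ 0.4459 -0.0872  0.0498] F [ 0.48  0.58 -1.5 ] M [-0.11 -0.01 -0.03] w 0.0228
0.016 t 41.6 p [ 0.4449 -0.0869  0.04  ] F [ 0.24 -0.67 -2.54] M [-0.16 -0.01 -0.03] w 0.0225
0.0135 t 41.95 p [ 0.4448 -0.0869  0.0375] F [ 0.75  0.93 -3.14] M [-0.13 -0.03 -0.05] w 0.0224
0.0125 t 42.3 p [ 0.4451 -0.0869  0.0366] F [ 0.72 -0.07 -1.12] M [-0.06 -0.04 -0.04] w 0.0227
0.012 t 42.65 p [ 0.4451 -0.0871  0.0364] F [-1.04 -1.25  3.54] M [-0.01  0.23 -0.01] w 0.0222
```

View pics/w10.png

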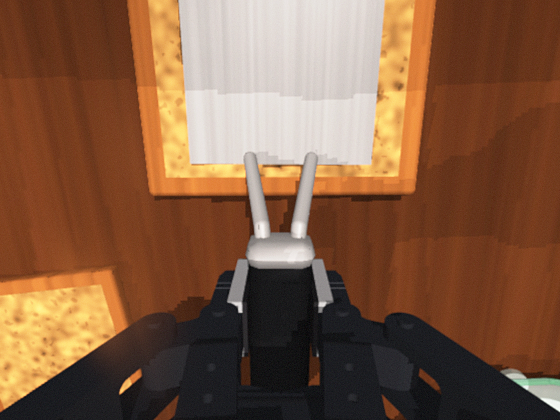

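The blade is centred and parallel on the board, with side margins of 40 and 43 px and a rear margin of about 14 mm. I'll release, retreat and check.

```bash
python3 - <<'E'
from pl import *
eoat.gripper_to(.08); r.wait(.2); st("open")
p=readout.read_ee_pos(); r.move_l([p[0],p[1],.16],vel=.12)
r.move_ptp(*pose([.36,-.12,.25],60)); st("away")
for k in("scene","side"):
    f,q,e=plate(k); print(k,q); save(f"pics/f_{k}.png",f["image"])
rep("bisc",.014)
print([brown(k,(.5775,.305),.016,60)[1] for k in("scene","side")])
a=cv2.imread("pics/f_scene.png")[130:350,110:440]; cv2.imwrite("pics/f.png",cv2.resize(a,None,fx=2.4,fy=2.4))
E
```

```text
open t 43.49 p [ 0.4449 -0.087   0.036 ] F [-0.33 -0.    0.03] M [ 0.02  0.03 -0.02] w 0.0797
away t 45.52 p [ 0.3129 -0.2014  0.2732] F [ 0.31 -0.45 -0.34] M [ 0.01  0.02 -0.03] w 0.0801
scene [ 584.4 -261.5]
side [ 585.2 -263.6]
bisc 45.73 [[-1.5, -0.2, 0.0231], [-2.0, -1.0, 0.0195]] [-1.2  0.6  0. ] [-0.03  0.02 -0.01]
[array([579.1, 306.2]), array([576. , 306.5])]
```

I've used up the picture limit, so I'll check the lifter numerically and hand in.

```bash
python3 - <<'E'
from h import *
for k in("scene","side"):
    f=grab_frame(k); hsv=cv2.cvtColor(f["image"],cv2.COLOR_RGB2HSV).astype(int); S,V=hsv[...,1],hsv[...,2]; X=cloud(f)
    m=((S<60)&(V>90)&(np.hypot(X[...,0]-.448,X[...,1]-.009)<.08)&(X[...,2]<.03)).astype(np.uint8); m=cv2.morphologyEx(m,cv2.MORPH_OPEN,np.ones((5,5)))
    c=max(cv2.findContours(m,0,1)[0],key=cv2.contourArea)[:,0]; print(k,cv2.minAreaRect((onplane(f,c,.014)[:,:2]*1000).astype(np.float32)),X[...,2][m>0].std(),X[...,2][m>0].mean())
order.close_job(); print(readout.read_t())
E
```

```text
scene ((447.5245666503906, 7.8450927734375), (101.25439453125, 83.15406799316406), 88.29068756103516) 0.002020663806157188 0.01470906514049802
side ((448.1995544433594, 7.865833282470703), (101.35128784179688, 82.51033782958984), 87.62604522705078) 0.0021166997351234605 0.014258696944399622
the job is handed in; nothing more can be done
the job is handed in; nothing more can be done
```

The round biscuit is on the glass plate and the lifter is back flat on its middle-sized board, let go. The job was handed in at about 46 s of the 64 s allowed.

**How it went:** I slid the blade under the biscuit against the sheet's turned-up edge, lifted it and carried it to the plate. The first slide-off ran about 20 mm too far forward, so I scooped it again using the plate's rim as the stop and unloaded it further back. A 4 mm push with the blade tip then brought it close to centre. The gripper was not steered near the biscuit, and no wrist reading showed more than about 5 N.

**Last checks:**
- **Biscuit:** it looked flat in the picture taken just before the nudge. After the nudge its centre measured about 2 mm from the plate's centre.
- **Plate:** it moved no more than about 2 mm, which is within measuring noise.
- **Lifter:** the blade's centre is about 1 mm from the board's centre and square to it.
- **Square biscuit:** within 2 mm of where it was, also measuring noise.
- **Tea things:** I did not re-measure these. The robot's path stayed clear of them and they looked unmoved wherever they appeared in the pictures.

The 12-picture limit stopped me viewing the final scene, so these final positions rest on camera measurements. The two cameras agreed to within about 3 mm.

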